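# Spin-check a rotary table and brake it on its index mark

## Task

Check that the rotary table on the bench runs freely: with a closed gripper's fingertip flick its upright stud so that the disc spins counter-clockwise (seen from above), and let it run untouched until the stud has gone past the table's fixed pointer at least twice. Then, while it still turns, brake it by pressing a fingertip on the flat outer rim of the disc, and bring the stud to rest in line with the pointer without touching the stud again. Finish holding the disc still there with the fingertip pressed on the rim; grip or lift nothing, and leave the other things where they are.

Things in the scene. Friction and masses are not known exactly. Their poses are not given: they have to be found in the camera images.
- stand: Foot of the rotary table, fixed to the bench: grey, round, 176 mm across, with a bearing column under the disc. Origin under its centre, on the disc's axis; z up. A fixed pointer stands at its -x side: an upright block 116 to 132 mm from the axis, with a pointed blade at its top that ends 98 mm from the axis; its highest point (64 mm) is lower than the disc's top.
- wheel (a joint): Angle of the disc in rad, positive counter-clockwise seen from above, counted on over whole turns; at 0, 2 pi, 4 pi ... the stud is in line with the pointer. It starts between -3.6 and -0.6, so the stud's first pass of the pointer is at 0 and its second at 2 pi. No stops; easy bearing: flicked to 2.5 rad/s it runs for half a minute or more (inertia about 0.0043 kg m2).
- disc: The disc, carrying the stud: bare aluminium, 190 mm across, 14 mm thick, about 1 kg, flat top 66 mm above the bench; low steel hub 26 mm across, 5 mm high; a thin dark line is scribed from the stud to the rim. The flat rim from 60 to 95 mm radius has nothing raised on it. Origin on the axis at its underside, 52 mm above the bench; the stud lies along its -x axis.
- stud: Upright dark steel stud on the disc, 12 mm in diameter (its collar 18 mm across, 3 mm high) and 25 mm tall, 50 mm from the axis. Origin at the centre of its foot, on the disc's top; it stands upright.
- stud_top (a point): Centre of the stud's top face, 91 mm above the bench.
- rest_point (a point): Where stud_top is when the stud is exactly in line with the pointer: 50 mm from the axis toward the pointer, 91 mm above the bench, fixed to the stand.
- pointer_tip (a point): Top of the pointer blade's point, 98 mm from the axis, 64 mm above the bench.
- wheel_centre (a point): Centre of the disc's top, on the axis, 66 mm above the bench.
- guide_bush_a: Bystander: flanged steel bush, 40 mm across, 35 mm high, upright beside the disc. Origin under its centre.
- spacer_ring: Bystander: flat steel ring, 46 mm across, 12 mm high, beside the disc. Origin under its centre.
- guide_bush_b: Bystander: bronze bush, 30 mm across, 28 mm high, upright. Origin under its centre.
- insert_b: Bystander: steel mould insert block, 28x50x28 mm. Origin under its centre.
- cap_screw_a: Bystander: black cap screw lying down, 53 mm long. Origin under its centre.
- v_block: Bystander: steel V-block, 48x44x36 mm. Origin under its centre.

How it is judged:
By the outcome, as a careful person would: the job done as asked, in the order asked, and still so for the second after the job is handed in, while the arm keeps its last pose, push and grip.
It also fails if it takes over 38 s, if anything falls off the work surface, if the arm or the gripper's body presses on something with over 40 N, if the wrist force passes 120 N, or if a joint passes its speed limit or range.

## Robot

A 6-joint arm with a two-finger parallel gripper is mounted at the origin on the work surface; the furniture and walls round the work are solid. World frame = base frame: x ahead of the robot, y to its left, z up, the work surface at z = 0. Lengths are in mm, angles in rad, forces in N, time in s.
With the tool pointing down it reaches from about 400 to 925 mm from the base axis. Payload 12.5 kg.
Tool frame: the origin (TCP) lies at the very end of the fingers, on their centre line; the grasp point (between the pads) lies 19 mm behind it; z points along the fingers, y is the line along which they close (so a half turn about z gives the same grasp; the last joint's range is limited). The gripper opens to 95 mm and grips with 3 to 60 N. Pads are 20 mm wide; open, the fingers measure 119 mm over their backs; the gripper's body (75 mm by 180 mm) begins 59 mm behind the grasp point.
Start: joints at [1.035, 0.491, 1.559, -0, 1.092, -0.106], TCP at [260.417, 568.181, 214.661] pointing down, gripper open.
Joint ranges: [-3.1, 3.1], [-0.84, 2.19], [0.05, 2.79], [-1.13, 4.28], [0.06, 2.93], [-2.69, 2.69]. Speed limits (rad/s): [2.22, 2.22, 2.79, 3.14, 3.14, 3.14].

## Interface

Orientations are given as [roll, pitch, yaw] about the fixed x, y, z axes, in that order (R = Rz(yaw) Ry(pitch) Rx(roll)).
In Python, from cell import state, imaging, env, spot_in, mark_of gives the robot as it stands. The module is installed in compiled form; this text tells all that it offers.
- The arm moves only by the tool step_arm, never from a script. Its argument "increments" is a list of rows, each an object with "slide": the shift along the tool's x, y, z in m, a list of three; "roll": the turn about the tool's z in rad. A call has 1 to 5 rows; each row is the pose to reach, as a shift and turn from the pose commanded when the call began, along the tool's axes at that moment; what a row does not reach only later rows make up. A row lasts 1/8 s, in which the tool goes at most 62.5 mm and 10.7 degrees, less where a joint would pass 70% of its speed; a pose out of reach is approached as far as the arm can. A call with a gripper value outside its range is refused whole. "fingers" is the opening, from 0 (shut) to 1 (fully open), set as the call begins (left out, the last holds). The fingers move at their own pace and stop on an object; the grip force is fixed at half the most. Time passes only in rows, so rows that repeat a pose let the fingers close. It gives the time, the measured TCP pose, the force, the opening and the grip force at its end, in the units of the state.
- state(): the state, without advancing time (a new reading comes with each control period).
- imaging.read_camera(name): name is "scene" or "top"; returns a dict with "color" (420x560x3 uint8, red, green, blue), "z_map" (420x560 float32, mm along the optical axis (not along the pixel's ray), 0 where there is no reading), "intrinsics" (3x3 intrinsics, pixels), "camera_from_world" (4x4, takes a point from world to camera coordinates). Camera axes: x right, y up, looking along -z (the intrinsics and any distortion apply to the point x, -y, -z); pixel columns grow to the right and rows downward; lengths in mm; the calibration is good to about 2 mm. A picture is of the moment at which its call begins.
- env.job_done(): hands the job in; it is judged then, once.
Trained networks look in the newest picture that a camera, given by its name, has taken for a name from the list of things; names that differ only in an ending like _2 or _b are one class to them, and where a whole thing is asked for, a point or a joint stands for the part that bears it (a point fixed in the world has none). Each returns a list of dicts, best first, with "confidence" (0 to 1); they miss things now and then, are a little off and sometimes report something else, mostly with a low value. They report only what shows in the picture. A call takes as long as a camera call.
- spot_in(camera, target): "bbox" ([left, top, right, bottom] in pixels, round what is visible of it).
- mark_of(camera, target): "uv" ([column, row] in pixels: a listed point, or the origin of a listed thing).
The state is a dict: "t": time; "joints": joint angles; "qvel": joint speeds; "tau": joint torques, N m; "eef_pos": TCP position; "tcp_rot": TCP orientation; "ft_force": force on the tool from outside, world axes, zero at the start; "moment": the same for the moment, N m; "opening": opening from 0.0 (shut) to 1.0 (fully open); "grip_force": force on a finger pad.
Only numpy, scipy, OpenCV 4.12 (cv2) and the standard library are available. Lean on these libraries where they do the work, as an engineer would, in place of code of your own. Each camera call takes 0.05 s, during which the arm holds its last target. There are 200 camera calls.

## Working session

There is one attempt and no reset: what is moved stays moved. The work goes in short steps, Python scripts to look and compute and a tool call to move; the robot and the scene stay as the last step left them, time stands still between calls to the robot, and variables do not carry over. Pictures are saved under pics/ and viewed, at most 10 in all, crops included, and the job is handed in when it is done.

Besides the shell and the picture viewer there is one more tool, called after "Call:" as name(argument=value, ...), one argument or row to a line, values as JSON. step_arm: Moves the arm, as the interface text tells. Its arguments: {"type":"object","properties":{"increments":{"type":"array"},"fingers":{"type":"number"}},"required":["increments"]}

```bash
mkdir -p pics; cat > h.py <<'E'
import numpy as np, cv2
from cell import state, imaging, env, spot_in, mark_of
def ray(c,uv):
    K=c["intrinsics"];T=np.linalg.inv(c["camera_from_world"])
    d=np.array([(uv[0]-K[0,2])/K[0,0],-(uv[1]-K[1,2])/K[1,1],-1.])
    return T[:3,3],T[:3,:3]@d
def at_z(c,uv,z):
    o,d=ray(c,uv); return o+d*(z-o[2])/d[2]
def proj(c,p):
    q=c["camera_from_world"]@np.append(p,1);K=c["intrinsics"]
    return K[0,0]*q[0]/-q[2]+K[0,2],K[1,1]*-q[1]/-q[2]+K[1,2]
E
python3 - <<'E'
from h import *
s=state();print(s)
for n in("top","scene"):
    c=imaging.read_camera(n);cv2.imwrite(f"pics/{n}0.png",c["color"][:,:,::-1])
    print(n,np.linalg.inv(c["camera_from_world"]).round(2).tolist(),c["intrinsics"].tolist())
    for t,z in(("stud_top",91),("pointer_tip",64),("wheel_centre",66),("rest_point",91),("guide_bush_a",0),("spacer_ring",0),("insert_b",0),("cap_screw_a",0),("v_block",0)):
        for m in mark_of(n,t)[:2]: print(t,np.round(m["uv"],1),round(m["confidence"],2),at_z(c,m["uv"],z).round(1))
print(state()["t"])
E
```

```text
{'t': 0.0, 'joints': array([ 1.03537963e+00,  4.91548164e-01,  1.55947272e+00, -2.02411067e-06,
        1.09168376e+00, -1.05603646e-01]), 'qvel': array([ 0.00060362,  0.00131791, -0.00066864, -0.00032344, -0.00138219,
       -0.0009174 ]), 'tau': array([-8.34674938e-04, -6.12654376e+01, -2.58170432e+01,  6.91474811e-02,
        4.82810126e-02, -6.56812222e-05]), 'eef_pos': array([260.29088181, 567.94311436, 214.06081133]), 'tcp_rot': array([-3.14048667e+00, -1.15426741e-04,  2.71178047e+00]), 'ft_force': array([ 0.28746145, -0.20513737, -0.8328599 ]), 'moment': array([ 0.00204882, -0.03951189,  0.02732487]), 'grip_force': 0.0, 'opening': 0.9979329016605931}
top [[-0.02, 0.98, -0.2, 335.58], [-1.0, -0.02, 0.0, 108.16], [-0.0, 0.2, 0.98, 897.94], [0.0, 0.0, 0.0, 1.0]] [[420.4411857585797, 0.0, 277.4760118617247], [0.0, 420.4411857585797, 204.73719669522177], [0.0, 0.0, 1.0]]
stud_top [273.1 178.4] 0.6 [557.2 114.2  91. ]
pointer_tip [309.7 233.8] 0.74 [448.5  43.5  64. ]
wheel_centre [293.  192.1] 0.91 [534.4  74.4  66. ]
guide_bush_a [191.4 165.4] 0.56 [616.2 296.1   0. ]
guide_bush_
[... 424 characters left out ...]
96775, 0.0, 276.8820102475418], [0.0, 475.41351407396775, 210.91865136454385], [0.0, 0.0, 1.0]]
stud_top [284.5 187.9] 0.44 [558.7 116.4  91. ]
pointer_tip [287.8 239.7] 0.86 [447.8  32.4  64. ]
pointer_tip [237.2 198.5] 0.27 [515.6 196.5  64. ]
rest_point [294.2 211.7] 0.61 [491.7  49.6  91. ]
rest_point [300.6 211.7] 0.17 [497.8  40.7  91. ]
guide_bush_a [235.7 196.7] 0.73 [616.2 289.4   0. ]
guide_bush_a [215.7 211.3] 0.65 [539.8 279.8   0. ]
spacer_ring [364.  309.6] 0.65 [ 433.8 -116.7   -0. ]
insert_b [345.4 209.7] 0.63 [700.1  59.7   0. ]
cap_screw_a [191.4 275.5] 0.48 [346.9 159.4   0. ]
v_block [303.5 323.8] 0.98 [355.2 -59.2   0. ]
v_block [292.7 210.6] 0.64 [634.  148.5   0. ]
1.0
```

View images.

```bash
python3 - <<'E'
import cv2
a=cv2.imread("pics/top0.png")[110:310,160:420];cv2.imwrite("pics/topc.png",cv2.resize(a,None,fx=3,fy=3,interpolation=cv2.INTER_CUBIC)[:600,:780])
E
```

```text
(no output)
```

View pics/topc.png

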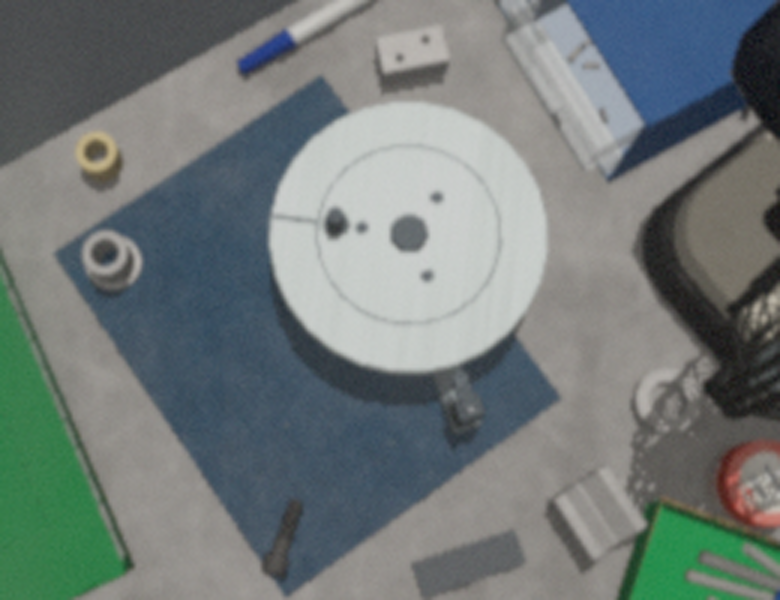

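View pics/scene0.png

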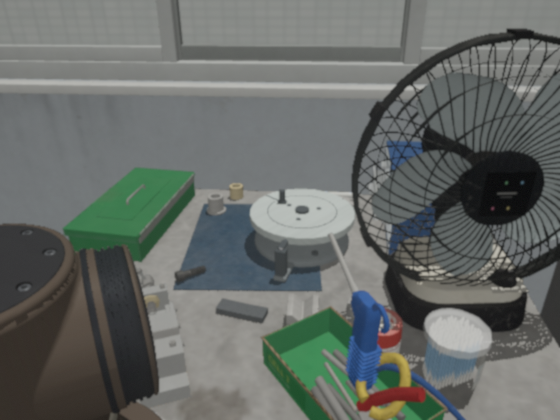

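The top crop shows the disc centred near full-image pixel (296,189), with the stud near (272,184) on the +y side. The pointer block is near (313,242) on the -x/-y side. The scene view agrees: stud (283,192), pointer (282,262), rim centre (302,213).

```bash
cat >> h.py <<'E'
def cloud(c):
    K=c["intrinsics"];T=np.linalg.inv(c["camera_from_world"]);z=c["z_map"]
    v,u=np.mgrid[:420,:560]
    P=np.stack([(u-K[0,2])/K[0,0]*z,-(v-K[1,2])/K[1,1]*z,-z],-1)@T[:3,:3].T+T[:3,3]
    P[z==0]=np.nan; return P
E
python3 - <<'E'
from h import *
import pickle
C={n:imaging.read_camera(n) for n in("top","scene")};pickle.dump(C,open("c0.pkl","wb"))
for n,c in C.items():
    P=cloud(c);A=P.reshape(-1,3);r=np.hypot(A[:,0]-530,A[:,1]-70)
    d=A[(r<125)&(abs(A[:,2]-66)<5)]
    print(n,"disc z",np.median(d[:,2]),len(d),"enclosing",cv2.minEnclosingCircle(d[:,:2].astype(np.float32)))
    g=c["color"].min(-1); m=((g>150)&(np.hypot(P[...,0]-530,P[...,1]-70)<130)&(P[...,2]>45)).astype(np.uint8)
    ct=max(cv2.findContours(m,0,2)[0],key=cv2.contourArea)[:,0]
    W=np.array([at_z(c,p,66)[:2] for p in cv2.convexHull(ct)[:,0]]).astype(np.float32)
    # circle LSQ
    M=np.c_[2*W,np.ones(len(W))];s=np.linalg.lstsq(M,(W**2).sum(1),rcond=None)[0]
    ctr=s[:2];print("circ",ctr,np.sqrt(s[2]+ctr@ctr))
    rr=np.hypot(*(A[:,:2]-ctr).T);
    b=A[(rr>102)&(rr<140)&(A[:,2]>35)&(A[:,2]<75)]
    print("block",len(b),b.mean(0) if len(b) else 0, np.degrees(np.arctan2(*(b.mean(0)[:2]-ctr)[::-1])), b[:,2].max() if len(b) else 0)
    st=A[(rr<70)&(A[:,2]>78)&(A[:,2]<100)]
    print("stud",len(st),st.mean(0),np.degrees(np.arctan2(*(st.mean(0)[:2]-ctr)[::-1])))
E
```

```text
top disc z 65.43841133627222 6511 enclosing ((527.3187866210938, 62.1890754699707), 112.57563018798828)
circ [543.92790088  68.38243515] 94.14352046495677
block 164 [474.20130117  14.58069486  62.20113401] -142.34586372418116 74.8238910504532
stud 36 [550.77007036 117.71135043  88.84965992] 82.10317160650769
scene disc z 65.26396546580293 4264 enclosing ((527.1998291015625, 70.53030395507812), 112.94390106201172)
circ [541.03368561  66.58654487] 94.2986518790697
block 275 [431.86264759  25.65908693  53.12846989] -159.44932979205913 73.7117731335747
stud 48 [548.69168871 116.2721082   85.52052214] 81.23798818154424
```

```bash
python3 - <<'E'
from h import *
import pickle
C=pickle.load(open("c0.pkl","rb"))
for n,ctr in(("top",(543.9,68.4)),("scene",(541,66.6))):
    c=C[n];P=cloud(c);A=P.reshape(-1,3)-np.r_[ctr,0];r=np.hypot(A[:,0],A[:,1]);a=np.degrees(np.arctan2(A[:,1],A[:,0]))%360
    for lo,hi,z0 in((112,140,30),(112,140,50),(100,114,45)):
        k=(r>lo)&(r<hi)&(A[:,2]>z0)&(A[:,2]<70)&(a>150)&(a<240);B=A[k]
        print(n,lo,k.sum(),np.percentile(a[k],[5,25,50,75,95]).round(1),r[k].mean(),B.mean(0).round(1))
    for ang in (195,198,201,204): print(ang,[np.round(proj(c,(ctr[0]+R*np.cos(np.radians(ang)),ctr[1]+R*np.sin(np.radians(ang)),64)),1) for R in(98,124)])
c=C["top"]["color"][205:265,270:345];d=C["scene"]["color"][230:290,250:325]
cv2.imwrite("pics/ptr.png",cv2.resize(np.hstack([c,d])[:,:,::-1],None,fx=5,fy=5,interpolation=cv2.INTER_CUBIC))
E
```

```text
top 112 99 [193.4 194.7 196.8 199.  201.2] 123.25171662611588 [-117.8  -35.9   57.7]
top 112 86 [193.5 195.3 197.1 199.2 201.2] 122.57354835216812 [-117.   -36.3   60.4]
top 100 37 [195.  195.9 197.4 198.8 199.9] 107.27701362690678 [-102.3  -32.    63.4]
195 [array([309.9, 233.4]), array([313.8, 245.9])]
198 [array([312.4, 232.7]), array([316.9, 244.9])]
201 [array([314.7, 231.8]), array([319.9, 243.8])]
204 [array([317.1, 230.7]), array([322.9, 242.5])]
scene 112 270 [193.3 195.5 197.7 199.9 201. ] 125.62371926833585 [-119.7  -37.7   48.9]
scene 112 134 [193.3 195.5 197.6 199.2 200.9] 123.85670958954712 [-118.1  -37.    57.9]
scene 100 38 [194.7 196.  197.7 199.  199.7] 106.6665337650306 [-101.7  -32.1   62.8]
195 [array([282.9, 238.5]), array([277.2, 246.6])]
198 [array([285.8, 239. ]), array([281.1, 247.2])]
201 [array([288.9, 239.4]), array([285. , 247.8])]
204 [array([292. , 239.8]), array([289. , 248.3])]
```

View pics/ptr.png

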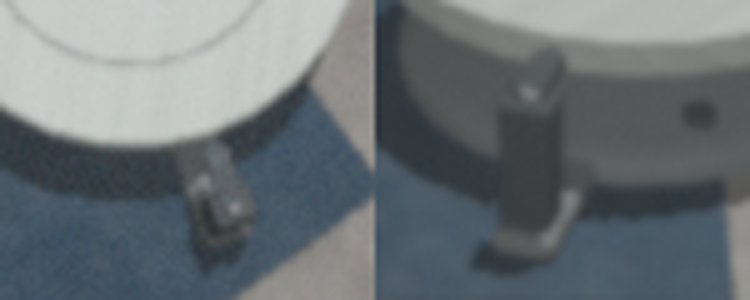

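Pointer bears about 197.3° and the stud about 81.5°, so the angle is about -2.02 rad. The crop shows the pointer blade at the rim with its block outside. Closing the fingers and moving in.

Call:
step_arm(
  increments=[
    {"slide": [-0.052, -0.03, 0], "roll": -0.12},
    {"slide": [-0.104, -0.06, 0], "roll": -0.24},
    {"slide": [-0.156, -0.09, 0], "roll": -0.36},
    {"slide": [-0.208, -0.12, 0], "roll": -0.48},
    {"slide": [-0.26, -0.15, 0], "roll": -0.604},
  ],
  fingers=0,
)

```text
t: 1.72
eef_pos: [435.2, 321.9, 214.9]
tcp_rot: [3.141, 0.001, -2.963]
ft_force: [-0.0, 1.1, -0.4]
opening: 0.531
grip_force: 0.0
```

Call:
step_arm(
  increments=[
    {"slide": [-0.024, -0.052, 0.015], "roll": 0},
    {"slide": [-0.048, -0.104, 0.03], "roll": 0},
    {"slide": [-0.072, -0.156, 0.045], "roll": 0},
    {"slide": [-0.09, -0.197, 0.06], "roll": 0},
    {"slide": [-0.104, -0.221, 0.085], "roll": 0},
  ],
)

```text
t: 2.35
eef_pos: [576.4, 121.9, 129.6]
tcp_rot: [-3.141, 0.002, -2.969]
ft_force: [0.1, 0.6, 0.2]
opening: 0.025
grip_force: 0.0
```

```bash
python3 - <<'E'
from h import *
a=[imaging.read_camera(n)["color"] for n in("top","scene")]
cv2.imwrite("pics/arm.png",cv2.resize(np.hstack([a[0][60:360,100:500],a[1][60:360,100:500]])[:,:,::-1],(800,300)))
s=state();print(s["t"],s["eef_pos"],s["opening"])
E
```

```text
2.45 [575.42273275 121.63269041 127.31086151] 0.0008499248105197509
```

View pics/arm.png

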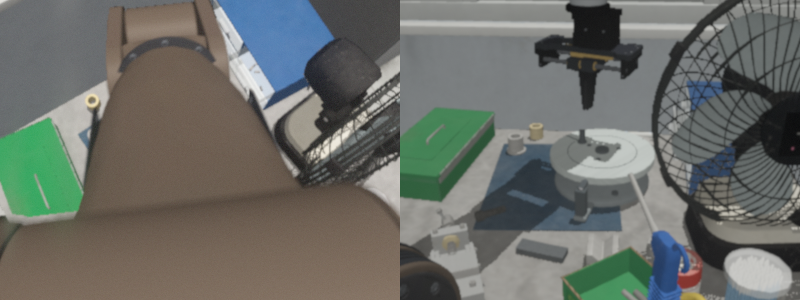

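The scene camera sees the whole disc, with the stud at about (283,190) and the fingertip just behind and above it. The arm blocks the top camera. Descending next, then the flick.

Call:
step_arm(
  increments=[
    {"slide": [-0.004, 0.002, 0.03], "roll": 0},
    {"slide": [-0.004, 0.002, 0.05], "roll": 0},
    {"slide": [-0.004, 0.002, 0.05], "roll": 0},
  ],
)

```text
t: 2.82
eef_pos: [577.7, 127.2, 79.2]
tcp_rot: [3.141, -0.002, -2.967]
ft_force: [0.5, -0.5, 0.2]
opening: 0.003
grip_force: 0.0
```

Call:
step_arm(
  increments=[
    {"slide": [0.004, 0, 0], "roll": 0},
    {"slide": [0.012, 0, 0], "roll": 0},
    {"slide": [0.022, 0, 0], "roll": 0},
    {"slide": [0.034, 0, 0], "roll": 0},
    {"slide": [0.047, 0, 0], "roll": 0},
  ],
)

```text
t: 3.45
eef_pos: [531.3, 118.1, 79.8]
tcp_rot: [-3.142, 0.0, -2.967]
ft_force: [-0.7, -0.5, 0.2]
opening: 0.003
grip_force: 0.0
```

Call:
step_arm(
  increments=[
    {"slide": [-0.005, 0, -0.02], "roll": 0},
    {"slide": [-0.02, 0, -0.06], "roll": 0},
  ],
)

```text
t: 3.7
eef_pos: [550.4, 121.6, 139.3]
tcp_rot: [3.141, -0.004, -2.968]
ft_force: [1.6, 0.0, 0.8]
opening: 0.003
grip_force: 0.0
```

```bash
cat >> h.py <<'E'
CT=np.array([541.,66.6]);PA=197.5
def theta(c):
    "stud angle relative to pointer, deg, from depth and from dark stud/scribe pixels (scene camera)"
    A=cloud(c).reshape(-1,3)-np.r_[CT,0];r=np.hypot(A[:,0],A[:,1])
    s=A[(r<62)&(r>35)&(A[:,2]>76)&(A[:,2]<95)]
    d=np.degrees(np.arctan2(s[:,1].mean(),s[:,0].mean()))-PA if len(s) else np.nan
    g=cv2.GaussianBlur(c["color"],(3,3),0).mean(-1).astype(np.float32)
    an=np.radians(np.arange(0,360,.5));out=[]
    for z,rs in((66,(70,75,80,85,90)),(84,(47,50,53))):
        q=np.array([[proj(c,(CT[0]+R*np.cos(a),CT[1]+R*np.sin(a),z)) for a in an] for R in rs]).astype(np.float32)
        v=cv2.remap(g,q[...,0],q[...,1],1).mean(0)
        out.append(v)
    w=lambda x:(x+180)%360-180
    out=[(w(np.arange(0,360,.5)[np.argmin(v)]-PA),round(float(v.min()-np.median(v)),0)) for v in out]
    return round(float(w(d)),1),len(s),out
def track(n=4):
    for _ in range(n):
        t=state()["t"];c=imaging.read_camera("scene");print(round(t,3),*theta(c))
    return c
E
python3 - <<'E'
from h import *
import pickle
print(theta(pickle.load(open("c0.pkl","rb"))["scene"]))
c=track(8);cv2.imwrite("pics/t1.png",c["color"][:,:,::-1]);print(state()["eef_pos"])
E
```

```text
(-116.4, 53, [(np.float64(-136.0), -95.0), (np.float64(-117.0), -108.0)])
3.7 -37.7 61 [(np.float64(-38.5), -85.0), (np.float64(-37.5), -117.0)]
3.75 -30.7 66 [(np.float64(-32.5), -85.0), (np.float64(-31.0), -116.0)]
3.8 -24.2 64 [(np.float64(-28.5), -75.0), (np.float64(-24.0), -116.0)]
3.85 -17.4 65 [(np.float64(-53.0), -73.0), (np.float64(-19.0), -117.0)]
3.9 -11.9 66 [(np.float64(-49.0), -73.0), (np.float64(-12.0), -117.0)]
3.95 -5.3 68 [(np.float64(-44.5), -73.0), (np.float64(-5.5), -119.0)]
4.0 2.3 67 [(np.float64(-34.5), -73.0), (np.float64(1.5), -119.0)]
4.05 8.3 67 [(np.float64(-81.5), -72.0), (np.float64(7.5), -119.0)]
[551.15128458 121.70314903 138.64202188]
```

Flick succeeded: ω is about 2.3 rad/s CCW, with the first pass near t=3.98. Moving over the far rim.

Call:
step_arm(
  increments=[
    {"slide": [-0.025, -0.008, 0], "roll": -0.15},
    {"slide": [-0.0535, -0.018, 0], "roll": -0.3},
    {"slide": [-0.0535, -0.018, 0.03], "roll": -0.436},
    {"slide": [-0.0535, -0.018, 0.06], "roll": -0.436},
  ],
)

```text
t: 4.6
eef_pos: [607.5, 113.2, 78.0]
tcp_rot: [3.141, -0.001, -2.53]
ft_force: [0.2, -0.2, 0.4]
opening: 0.008
grip_force: 0.0
```

```bash
python3 - <<'E'
from h import *
c=track(6);cv2.imwrite("pics/t2.png",cv2.resize(c["color"][120:300,180:420],(720,540))[:,:,::-1]);s=state();print(s["t"],s["eef_pos"],s["tcp_rot"],s["joints"])
E
```

```text
4.6 78.8 65 [(np.float64(-161.0), -39.0), (np.float64(77.5), -38.0)]
4.65 85.0 64 [(np.float64(-161.0), -57.0), (np.float64(-159.0), -51.0)]
4.7 91.8 64 [(np.float64(-161.5), -51.0), (np.float64(91.5), -39.0)]
4.75 97.4 59 [(np.float64(-161.0), -42.0), (np.float64(96.5), -44.0)]
4.8 103.6 57 [(np.float64(-161.0), -37.0), (np.float64(101.0), -45.0)]
4.85 110.0 59 [(np.float64(-159.0), -35.0), (np.float64(106.0), -45.0)]
4.9 [608.23894581 113.44775493  80.66085902] [-3.14101618e+00  1.16208312e-03 -2.53152609e+00] [ 7.76471710e-02  6.36315004e-01  1.70100920e+00  1.29573628e-04
  8.02974594e-01 -2.10330532e+00]
```

View pics/t2.png

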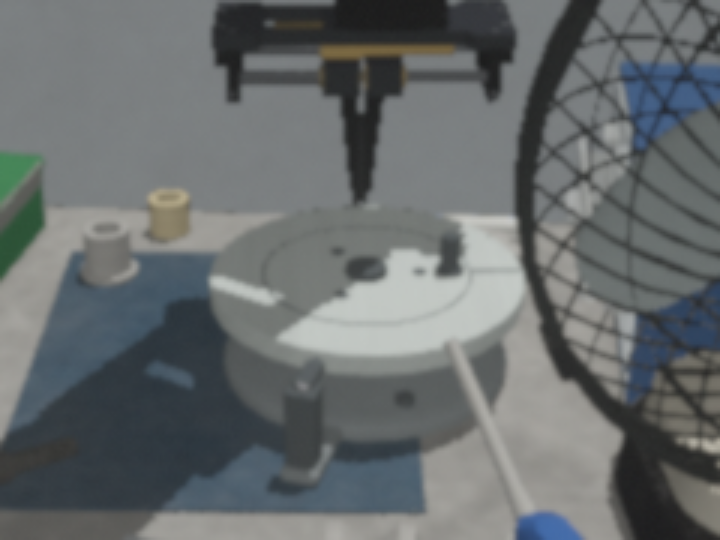

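The picture shows the fingertip hovering over the far rim at about (360,200), the stud at (450,250) still turning, and the pointer in clear view. Letting it run down.

Call:
step_arm(
  increments=[
    {"slide": [0, 0, 0.004]},
    {"slide": [0, 0, 0.004]},
    {"slide": [0, 0, 0.004]},
    {"slide": [0, 0, 0.004]},
    {"slide": [0, 0, 0.004]},
  ],
)

```text
invalid input at $.increments[0]: expected keys slide, roll
```

Call:
step_arm(
  increments=[
    {"slide": [0, 0, 0]},
    {"slide": [0, 0, 0]},
    {"slide": [0, 0, 0]},
    {"slide": [0, 0, 0]},
    {"slide": [0, 0, 0]},
  ],
)

```text
invalid input at $.increments[0]: expected keys slide, roll
```

Call:
step_arm(
  increments=[
    {"slide": [0, 0, 0]},
    {"slide": [0, 0, 0]},
    {"slide": [0, 0, 0]},
    {"slide": [0, 0, 0]},
    {"slide": [0, 0, 0]},
  ],
)

```text
invalid input at $.increments[0]: expected keys slide, roll
```

```bash
python3 -c "
from h import *
track(2)"
```

```text
4.9 116.4 59 [(np.float64(154.0), -36.0), (np.float64(114.0), -45.0)]
4.95 122.6 60 [(np.float64(154.5), -47.0), (np.float64(120.0), -46.0)]
```

Call:
step_arm(
  increments=[
    {"slide": [0, 0, 0]},
    {"slide": [0, 0, 0]},
    {"slide": [0, 0, 0]},
    {"slide": [0, 0, 0]},
    {"slide": [0, 0, 0]},
  ],
)

```text
invalid input at $.increments[0]: expected keys slide, roll
```

Call:
step_arm(
  increments=[
    {"slide": [0, 0, 0]},
    {"slide": [0, 0, 0]},
    {"slide": [0, 0, 0]},
    {"slide": [0, 0, 0]},
    {"slide": [0, 0, 0]},
  ],
)

```text
invalid input at $.increments[0]: expected keys slide, roll
```

```bash
python3 -c "
from h import *
track(2)"
```

```text
5.0 128.8 56 [(np.float64(155.5), -55.0), (np.float64(126.5), -47.0)]
5.05 134.5 55 [(np.float64(159.0), -62.0), (np.float64(132.5), -47.0)]
```

Call:
step_arm(
  increments=[
    {"slide": [0, 0, 0]},
    {"slide": [0, 0, 0]},
    {"slide": [0, 0, 0]},
    {"slide": [0, 0, 0]},
    {"slide": [0, 0, 0]},
  ],
)

```text
invalid input at $.increments[0]: expected keys slide, roll
```

Call:
step_arm(
  increments=[
    {"slide": [0, 0, 0]},
    {"slide": [0, 0, 0]},
    {"slide": [0, 0, 0]},
    {"slide": [0, 0, 0]},
    {"slide": [0, 0, 0]},
  ],
)

```text
invalid input at $.increments[0]: expected keys slide, roll
```

```bash
python3 -c "
from h import *
track(2)"
```

```text
5.1 141.1 58 [(np.float64(162.5), -70.0), (np.float64(139.5), -47.0)]
5.15 147.1 60 [(np.float64(165.5), -71.0), (np.float64(145.0), -47.0)]
```

Call:
step_arm(
  increments=[
    {"slide": [0, 0, 0.003], "roll": 0},
    {"slide": [0, 0, 0.003], "roll": 0},
    {"slide": [0, 0, 0.003], "roll": 0},
    {"slide": [0, 0, 0.003], "roll": 0},
    {"slide": [0, 0, 0.003], "roll": 0},
  ],
)

```text
t: 5.82
eef_pos: [607.8, 113.4, 76.7]
tcp_rot: [3.142, 0.0, -2.531]
ft_force: [-1.2, 0.4, 0.6]
opening: 0.007
grip_force: 0.0
```

Call:
step_arm(
  increments=[
    {"slide": [0, 0, 0], "roll": 0},
    {"slide": [0, 0, 0], "roll": 0},
    {"slide": [0, 0, 0], "roll": 0},
    {"slide": [0, 0, 0], "roll": 0},
    {"slide": [0, 0, 0], "roll": 0},
  ],
)

```text
t: 6.45
eef_pos: [607.8, 113.4, 76.6]
tcp_rot: [3.142, 0.0, -2.531]
ft_force: [-0.2, -0.1, 0.4]
opening: 0.003
grip_force: 0.0
```

Call:
step_arm(
  increments=[
    {"slide": [0, 0, 0], "roll": 0},
    {"slide": [0, 0, 0], "roll": 0},
    {"slide": [0, 0, 0], "roll": 0},
    {"slide": [0, 0, 0], "roll": 0},
    {"slide": [0, 0, 0], "roll": 0},
  ],
)

```text
t: 7.08
eef_pos: [607.8, 113.4, 76.6]
tcp_rot: [3.142, 0.0, -2.531]
ft_force: [0.3, 0.9, -0.6]
opening: 0.004
grip_force: 0.0
```

```bash
python3 -c "
from h import *
track(2)"
```

```text
7.075 4.5 68 [(np.float64(-161.5), -41.0), (np.float64(5.0), -49.0)]
7.125 10.4 65 [(np.float64(-161.5), -40.0), (np.float64(10.5), -48.0)]
```

Call:
step_arm(
  increments=[
    {"slide": [0, 0, 0], "roll": 0},
    {"slide": [0, 0, 0], "roll": 0},
    {"slide": [0, 0, 0], "roll": 0},
    {"slide": [0, 0, 0], "roll": 0},
    {"slide": [0, 0, 0], "roll": 0},
  ],
)

```text
t: 7.8
eef_pos: [607.8, 113.4, 76.6]
tcp_rot: [3.142, 0.0, -2.531]
ft_force: [0.3, 0.8, 1.1]
opening: 0.002
grip_force: 0.0
```

Call:
step_arm(
  increments=[
    {"slide": [0, 0, 0], "roll": 0},
    {"slide": [0, 0, 0], "roll": 0},
    {"slide": [0, 0, 0], "roll": 0},
    {"slide": [0, 0, 0], "roll": 0},
    {"slide": [0, 0, 0], "roll": 0},
  ],
)

```text
t: 8.43
eef_pos: [607.8, 113.4, 76.6]
tcp_rot: [3.142, 0.0, -2.531]
ft_force: [0.2, 0.2, -0.3]
opening: 0.003
grip_force: 0.0
```

```bash
python3 -c "
from h import *
track(2)"
```

```text
8.425 145.0 52 [(np.float64(164.0), -65.0), (np.float64(143.0), -47.0)]
8.475 150.4 60 [(np.float64(167.0), -70.0), (np.float64(148.0), -47.0)]
```

Call:
step_arm(
  increments=[
    {"slide": [0, 0, 0], "roll": 0},
    {"slide": [0, 0, 0], "roll": 0},
    {"slide": [0, 0, 0], "roll": 0},
    {"slide": [0, 0, 0], "roll": 0},
    {"slide": [0, 0, 0], "roll": 0},
  ],
)

```text
t: 9.15
eef_pos: [607.8, 113.4, 76.7]
tcp_rot: [-3.142, 0.0, -2.531]
ft_force: [-0.2, 0.1, 0.1]
opening: 0.01
grip_force: 0.0
```

Call:
step_arm(
  increments=[
    {"slide": [0, 0, 0], "roll": 0},
    {"slide": [0, 0, 0], "roll": 0},
    {"slide": [0, 0, 0], "roll": 0},
    {"slide": [0, 0, 0], "roll": 0},
    {"slide": [0, 0, 0], "roll": 0},
  ],
)

```text
t: 9.78
eef_pos: [607.8, 113.4, 76.7]
tcp_rot: [3.142, 0.0, -2.531]
ft_force: [-0.3, 1.0, -0.3]
opening: 0.002
grip_force: 0.0
```

```bash
python3 -c "
from h import *
track(2)"
```

```text
9.775 -89.1 62 [(np.float64(-124.0), -62.0), (np.float64(-56.5), -53.0)]
9.825 -84.8 56 [(np.float64(-122.0), -60.0), (np.float64(-53.0), -53.0)]
```

Call:
step_arm(
  increments=[
    {"slide": [0, 0, 0], "roll": 0},
    {"slide": [0, 0, 0], "roll": 0},
    {"slide": [0, 0, 0], "roll": 0},
    {"slide": [0, 0, 0], "roll": 0},
    {"slide": [0, 0, 0], "roll": 0},
  ],
)

```text
t: 10.5
eef_pos: [607.8, 113.4, 76.6]
tcp_rot: [3.142, 0.0, -2.531]
ft_force: [-0.5, -0.6, 0.0]
opening: 0.004
grip_force: 0.0
```

Call:
step_arm(
  increments=[
    {"slide": [0, 0, 0], "roll": 0},
    {"slide": [0, 0, 0], "roll": 0},
    {"slide": [0, 0, 0], "roll": 0},
    {"slide": [0, 0, 0], "roll": 0},
    {"slide": [0, 0, 0], "roll": 0},
  ],
)

```text
t: 11.12
eef_pos: [607.8, 113.4, 76.6]
tcp_rot: [3.142, 0.0, -2.531]
ft_force: [-0.6, 0.5, -0.4]
opening: 0.007
grip_force: 0.0
```

```bash
python3 -c "
from h import *
track(2);print(state()['eef_pos'])"
```

```text
11.125 26.1 67 [(np.float64(-161.5), -40.0), (np.float64(26.0), -47.0)]
11.175 30.2 66 [(np.float64(-161.5), -41.0), (np.float64(30.0), -47.0)]
[607.79805091 113.38500093  76.63043304]
```

Call:
step_arm(
  increments=[
    {"slide": [0, 0, 0.003], "roll": 0},
    {"slide": [0, 0, 0.006], "roll": 0},
    {"slide": [0, 0, 0.006], "roll": 0},
    {"slide": [0, 0, 0.006], "roll": 0},
    {"slide": [0, 0, 0.006], "roll": 0},
  ],
)

```text
t: 11.85
eef_pos: [607.9, 113.4, 70.7]
tcp_rot: [-3.142, 0.0, -2.531]
ft_force: [0.9, -0.4, 1.1]
opening: 0.006
grip_force: 0.0
```

Call:
step_arm(
  increments=[
    {"slide": [0, 0, 0], "roll": 0},
    {"slide": [0, 0, 0], "roll": 0},
    {"slide": [0, 0, 0], "roll": 0},
    {"slide": [0, 0, 0], "roll": 0},
    {"slide": [0, 0, 0], "roll": 0},
  ],
)

```text
t: 12.48
eef_pos: [607.8, 113.4, 70.6]
tcp_rot: [3.142, 0.0, -2.531]
ft_force: [-0.3, 0.9, 0.2]
opening: 0.006
grip_force: 0.0
```

Call:
step_arm(
  increments=[
    {"slide": [0, 0, 0], "roll": 0},
    {"slide": [0, 0, 0], "roll": 0},
    {"slide": [0, 0, 0], "roll": 0},
    {"slide": [0, 0, 0], "roll": 0},
    {"slide": [0, 0, 0], "roll": 0},
  ],
)

```text
t: 13.1
eef_pos: [607.8, 113.4, 70.6]
tcp_rot: [3.142, 0.0, -2.531]
ft_force: [-0.3, 0.3, 0.3]
opening: 0.007
grip_force: 0.0
```

Call:
step_arm(
  increments=[
    {"slide": [0, 0, 0], "roll": 0},
    {"slide": [0, 0, 0], "roll": 0},
    {"slide": [0, 0, 0], "roll": 0},
    {"slide": [0, 0, 0], "roll": 0},
    {"slide": [0, 0, 0], "roll": 0},
  ],
)

```text
t: 13.72
eef_pos: [607.8, 113.4, 70.7]
tcp_rot: [3.142, 0.0, -2.531]
ft_force: [0.2, -0.1, 0.2]
opening: 0.006
grip_force: 0.0
```

```bash
python3 -c "
from h import *
track(2)"
```

```text
13.725 -139.1 60 [(np.float64(-149.0), -79.0), (np.float64(-160.5), -66.0)]
13.775 -135.3 54 [(np.float64(-147.0), -79.0), (np.float64(-160.5), -66.0)]
```

Call:
step_arm(
  increments=[
    {"slide": [0, 0, 0], "roll": 0},
    {"slide": [0, 0, 0], "roll": 0},
    {"slide": [0, 0, 0], "roll": 0},
    {"slide": [0, 0, 0], "roll": 0},
    {"slide": [0, 0, 0], "roll": 0},
  ],
)

```text
t: 14.45
eef_pos: [607.8, 113.4, 70.6]
tcp_rot: [3.142, 0.0, -2.531]
ft_force: [0.1, -0.4, 0.8]
opening: 0.002
grip_force: 0.0
```

Call:
step_arm(
  increments=[
    {"slide": [0, 0, 0], "roll": 0},
    {"slide": [0, 0, 0], "roll": 0},
    {"slide": [0, 0, 0], "roll": 0},
    {"slide": [0, 0, 0], "roll": 0},
    {"slide": [0, 0, 0], "roll": 0},
  ],
)

```text
t: 15.08
eef_pos: [607.8, 113.4, 70.6]
tcp_rot: [3.142, 0.0, -2.531]
ft_force: [-0.5, -0.2, -0.7]
opening: 0.005
grip_force: 0.0
```

Call:
step_arm(
  increments=[
    {"slide": [0, 0, 0], "roll": 0},
    {"slide": [0, 0, 0], "roll": 0},
    {"slide": [0, 0, 0], "roll": 0},
    {"slide": [0, 0, 0], "roll": 0},
    {"slide": [0, 0, 0], "roll": 0},
  ],
)

```text
t: 15.7
eef_pos: [607.8, 113.4, 70.7]
tcp_rot: [3.142, 0.0, -2.531]
ft_force: [0.8, 1.0, 0.2]
opening: 0.006
grip_force: 0.0
```

```bash
python3 -c "
from h import *
track(2);print(state()['eef_pos'])"
```

```text
15.7 -14.8 64 [(np.float64(-161.5), -70.0), (np.float64(-159.5), -67.0)]
15.75 -12.5 67 [(np.float64(-161.5), -72.0), (np.float64(-160.5), -67.0)]
[607.81626346 113.38876849  70.65025364]
```

Call:
step_arm(
  increments=[
    {"slide": [0, 0, 0], "roll": 0},
    {"slide": [0, 0, 0], "roll": 0},
    {"slide": [0, 0, 0], "roll": 0},
    {"slide": [0, 0, 0], "roll": 0},
    {"slide": [0, 0, 0], "roll": 0},
  ],
)

```text
t: 16.42
eef_pos: [607.8, 113.4, 70.6]
tcp_rot: [3.142, 0.0, -2.531]
ft_force: [0.6, -0.2, -0.1]
opening: 0.006
grip_force: 0.0
```

Call:
step_arm(
  increments=[
    {"slide": [0, 0, 0], "roll": 0},
    {"slide": [0, 0, 0], "roll": 0},
    {"slide": [0, 0, 0], "roll": 0},
    {"slide": [0, 0, 0], "roll": 0},
    {"slide": [0, 0, 0], "roll": 0},
  ],
)

```text
t: 17.05
eef_pos: [607.8, 113.4, 70.7]
tcp_rot: [3.142, 0.0, -2.531]
ft_force: [0.2, -0.7, -0.9]
opening: 0.006
grip_force: 0.0
```

Call:
step_arm(
  increments=[
    {"slide": [0, 0, 0], "roll": 0},
    {"slide": [0, 0, 0], "roll": 0},
    {"slide": [0, 0, 0], "roll": 0},
    {"slide": [0, 0, 0], "roll": 0},
    {"slide": [0, 0, 0], "roll": 0},
  ],
)

```text
t: 17.68
eef_pos: [607.8, 113.4, 70.6]
tcp_rot: [3.142, 0.0, -2.531]
ft_force: [0.6, 0.2, -0.4]
opening: 0.007
grip_force: 0.0
```

```bash
python3 -c "
from h import *
track(2);print(state()['eef_pos'])"
```

```text
17.675 91.2 66 [(np.float64(-161.5), -72.0), (np.float64(-160.5), -66.0)]
17.725 93.9 65 [(np.float64(-161.5), -71.0), (np.float64(-159.5), -66.0)]
[607.81048897 113.38213903  70.62972408]
```

Call:
step_arm(
  increments=[
    {"slide": [0, 0, 0.001], "roll": 0},
    {"slide": [0, 0, 0.001], "roll": 0},
    {"slide": [0, 0, 0.001], "roll": 0},
    {"slide": [0, 0, 0.001], "roll": 0},
    {"slide": [0, 0, 0.001], "roll": 0},
  ],
)

```text
t: 18.4
eef_pos: [607.8, 113.4, 69.7]
tcp_rot: [3.142, 0.0, -2.531]
ft_force: [-0.1, -0.0, 0.2]
opening: 0.003
grip_force: 0.0
```

Call:
step_arm(
  increments=[
    {"slide": [0, 0, 0], "roll": 0},
    {"slide": [0, 0, 0], "roll": 0},
    {"slide": [0, 0, 0], "roll": 0},
    {"slide": [0, 0, 0], "roll": 0},
    {"slide": [0, 0, 0], "roll": 0},
  ],
)

```text
t: 19.02
eef_pos: [607.8, 113.4, 69.6]
tcp_rot: [3.142, 0.0, -2.531]
ft_force: [-0.2, -0.1, 0.8]
opening: -0.0
grip_force: 0.0
```

Call:
step_arm(
  increments=[
    {"slide": [0, 0, 0], "roll": 0},
    {"slide": [0, 0, 0], "roll": 0},
    {"slide": [0, 0, 0], "roll": 0},
    {"slide": [0, 0, 0], "roll": 0},
    {"slide": [0, 0, 0], "roll": 0},
  ],
)

```text
t: 19.65
eef_pos: [607.8, 113.4, 69.6]
tcp_rot: [3.142, 0.0, -2.531]
ft_force: [-0.6, -0.7, -0.7]
opening: 0.001
grip_force: 0.0
```

Call:
step_arm(
  increments=[
    {"slide": [0, 0, 0], "roll": 0},
    {"slide": [0, 0, 0], "roll": 0},
    {"slide": [0, 0, 0], "roll": 0},
    {"slide": [0, 0, 0], "roll": 0},
    {"slide": [0, 0, 0], "roll": 0},
  ],
)

```text
t: 20.27
eef_pos: [607.8, 113.4, 69.6]
tcp_rot: [3.142, 0.0, -2.531]
ft_force: [-0.7, -0.2, 0.5]
opening: 0.001
grip_force: 0.0
```

Call:
step_arm(
  increments=[
    {"slide": [0, 0, 0], "roll": 0},
    {"slide": [0, 0, 0], "roll": 0},
    {"slide": [0, 0, 0], "roll": 0},
    {"slide": [0, 0, 0], "roll": 0},
    {"slide": [0, 0, 0], "roll": 0},
  ],
)

```text
t: 20.9
eef_pos: [607.8, 113.4, 69.7]
tcp_rot: [3.142, 0.0, -2.531]
ft_force: [-0.3, 0.9, -0.1]
opening: 0.009
grip_force: 0.0
```

Call:
step_arm(
  increments=[
    {"slide": [0, 0, 0], "roll": 0},
    {"slide": [0, 0, 0], "roll": 0},
    {"slide": [0, 0, 0], "roll": 0},
    {"slide": [0, 0, 0], "roll": 0},
    {"slide": [0, 0, 0], "roll": 0},
  ],
)

```text
t: 21.52
eef_pos: [607.8, 113.4, 69.7]
tcp_rot: [3.142, 0.0, -2.531]
ft_force: [0.1, -0.5, 0.2]
opening: 0.008
grip_force: 0.0
```

Call:
step_arm(
  increments=[
    {"slide": [0, 0, 0], "roll": 0},
    {"slide": [0, 0, 0], "roll": 0},
    {"slide": [0, 0, 0], "roll": 0},
    {"slide": [0, 0, 0], "roll": 0},
    {"slide": [0, 0, 0], "roll": 0},
  ],
)

```text
t: 22.15
eef_pos: [607.8, 113.4, 69.6]
tcp_rot: [3.142, -0.0, -2.531]
ft_force: [-0.2, -0.6, 0.5]
opening: 0.004
grip_force: 0.0
```

Call:
step_arm(
  increments=[
    {"slide": [0, 0, 0], "roll": 0},
    {"slide": [0, 0, 0], "roll": 0},
    {"slide": [0, 0, 0], "roll": 0},
    {"slide": [0, 0, 0], "roll": 0},
    {"slide": [0, 0, 0], "roll": 0},
  ],
)

```text
t: 22.78
eef_pos: [607.8, 113.4, 69.6]
tcp_rot: [3.142, 0.0, -2.531]
ft_force: [0.1, -0.2, 0.9]
opening: 0.005
grip_force: 0.0
```

```bash
python3 -c "
from h import *
track(3);print(state()['eef_pos'])"
```

```text
22.775 -68.8 56 [(np.float64(-162.0), -73.0), (np.float64(-160.5), -69.0)]
22.825 -67.2 58 [(np.float64(-162.0), -73.0), (np.float64(-160.5), -69.0)]
22.875 -66.2 62 [(np.float64(-162.0), -72.0), (np.float64(-160.5), -69.0)]
[607.80938452 113.406302    69.64461124]
```

Call:
step_arm(
  increments=[
    {"slide": [0, 0, 0.001], "roll": 0},
    {"slide": [0, 0, 0.001], "roll": 0},
    {"slide": [0, 0, 0.001], "roll": 0},
    {"slide": [0, 0, 0.001], "roll": 0},
    {"slide": [0, 0, 0.001], "roll": 0},
  ],
)

```text
t: 23.55
eef_pos: [607.8, 113.4, 68.6]
tcp_rot: [3.142, 0.0, -2.531]
ft_force: [-0.3, -0.4, 0.7]
opening: 0.002
grip_force: 0.0
```

Call:
step_arm(
  increments=[
    {"slide": [0, 0, 0], "roll": 0},
    {"slide": [0, 0, 0], "roll": 0},
    {"slide": [0, 0, 0], "roll": 0},
    {"slide": [0, 0, 0], "roll": 0},
    {"slide": [0, 0, 0], "roll": 0},
  ],
)

```text
t: 24.18
eef_pos: [607.8, 113.4, 68.6]
tcp_rot: [3.142, 0.0, -2.531]
ft_force: [0.3, 0.3, -0.2]
opening: 0.004
grip_force: 0.0
```

```bash
python3 -c "
from h import *
track(3);print(state()['eef_pos'])"
```

```text
24.175 -30.1 67 [(np.float64(-162.0), -84.0), (np.float64(-159.0), -72.0)]
24.225 -29.6 64 [(np.float64(-162.0), -84.0), (np.float64(-159.0), -72.0)]
24.275 -28.0 57 [(np.float64(-162.0), -83.0), (np.float64(-159.5), -72.0)]
[607.82482601 113.41289491  68.64604244]
```

Call:
step_arm(
  increments=[
    {"slide": [0, 0, 0], "roll": 0},
    {"slide": [0, 0, 0], "roll": 0},
    {"slide": [0, 0, 0], "roll": 0},
    {"slide": [0, 0, 0], "roll": 0},
    {"slide": [0, 0, 0], "roll": 0},
  ],
)

```text
t: 24.95
eef_pos: [607.8, 113.4, 68.6]
tcp_rot: [-3.142, 0.0, -2.531]
ft_force: [-0.1, 0.6, 0.1]
opening: 0.004
grip_force: 0.0
```

Call:
step_arm(
  increments=[
    {"slide": [0, 0, 0], "roll": 0},
    {"slide": [0, 0, 0.0005], "roll": 0},
    {"slide": [0, 0, 0.0035], "roll": 0},
    {"slide": [0, 0, 0.004], "roll": 0},
  ],
)

```text
t: 25.45
eef_pos: [608.2, 113.1, 66.2]
tcp_rot: [-3.141, 0.001, -2.531]
ft_force: [-5.3, -2.8, 21.0]
opening: 0.004
grip_force: 10.3
```

```bash
python3 -c "
from h import *
track(4);s=state();print(s['eef_pos'],s['ft_force'])"
```

```text
25.45 -5.5 66 [(np.float64(-162.0), -87.0), (np.float64(-160.5), -73.0)]
25.5 -5.5 67 [(np.float64(-162.0), -87.0), (np.float64(-160.5), -73.0)]
25.55 -5.4 65 [(np.float64(-162.0), -87.0), (np.float64(-160.5), -74.0)]
25.6 -5.4 66 [(np.float64(-162.0), -87.0), (np.float64(-160.5), -74.0)]
[608.1951887  113.1684347   66.21580168] [-3.36795558 -3.14811361 16.11875503]
```

```bash
cat > fine.py <<'E'
from h import *
import sys
c=imaging.read_camera("scene");print(state()["t"],theta(c)[0])
g=c["color"].mean(-1).astype(np.float32);an=np.arange(-25,25,.25)
for z,R,w in [(66,68,0),(66,74,0),(66,80,0),(66,86,0),(66,91,0),(91,50,1),(84,50,1),(76,50,1),(64,101,1),(64,104,1),(64,108,1)]:
    a=np.radians(an+PA)
    q=np.array([proj(c,(CT[0]+R*np.cos(x),CT[1]+R*np.sin(x),z)) for x in a]).astype(np.float32)
    v=cv2.remap(g,q[None,:,0],q[None,:,1],1)[0]
    d=np.clip(np.median(v)-v-0.4*(np.median(v)-v.min()),0,None)
    i=np.argmin(v);k=abs(an-an[i])<10
    print(z,R,an[i],round((d*an)[k].sum()/d[k].sum(),2),v.min().round(),np.median(v).round())
cv2.imwrite(sys.argv[1],cv2.resize(c["color"][170:290,230:370],(700,600),interpolation=cv2.INTER_CUBIC)[:,:,::-1])
E
python3 fine.py pics/f1.png
```

```text
25.7 -5.3
66 68 -20.75 -21.17 118.0 194.0
66 74 -25.0 -21.01 119.0 195.0
66 80 -24.75 -21.12 119.0 196.0
66 86 -24.25 -20.96 120.0 196.0
66 91 -25.0 -20.89 123.0 188.0
91 50 6.75 8.91 69.0 94.0
84 50 -5.75 -4.1 67.0 120.0
76 50 -5.5 -4.1 67.0 120.0
64 101 0.25 0.04 105.0 135.0
64 104 0.0 0.36 99.0 133.0
64 108 2.25 1.11 90.0 119.0
```

View pics/f1.png

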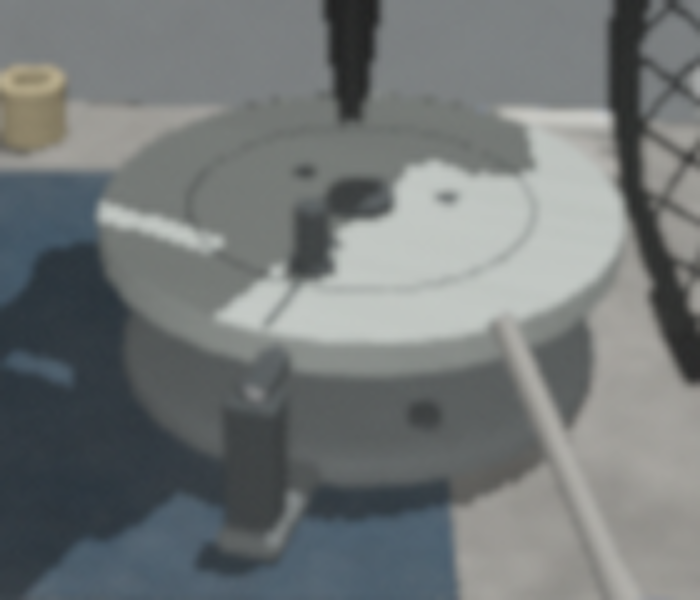

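The picture shows the disc stopped. The scribe runs from crop (298,283) to (268,323), slightly short of the pointer tip at about (272,350). It needs a few degrees more CCW.

```bash
python3 - <<'E'
from h import *
import pickle
c=pickle.load(open("c0.pkl","rb"))["scene"]
for nm,p,z in (("line in",(298,283),66),("line mid",(283,303),66),("line out",(268,323),66),("tip",(272,350),64),("blade root",(256,395),62)):
    w=at_z(c,(230+p[0]/5,170+p[1]/5),z)[:2]-CT; print(nm,np.hypot(*w).round(1),(np.degrees(np.arctan2(w[1],w[0]))%360-PA).round(2))
E
python3 - <<'E'
import cv2
a=cv2.imread("pics/f1.png")[240:440,180:340];cv2.imwrite("pics/f1c.png",cv2.resize(a,(480,600)))
E
```

```text
line in 61.1 -3.73
line mid 75.4 -3.72
line out 89.2 -3.72
tip 101.7 -0.25
blade root 125.9 0.84
```

View pics/f1c.png

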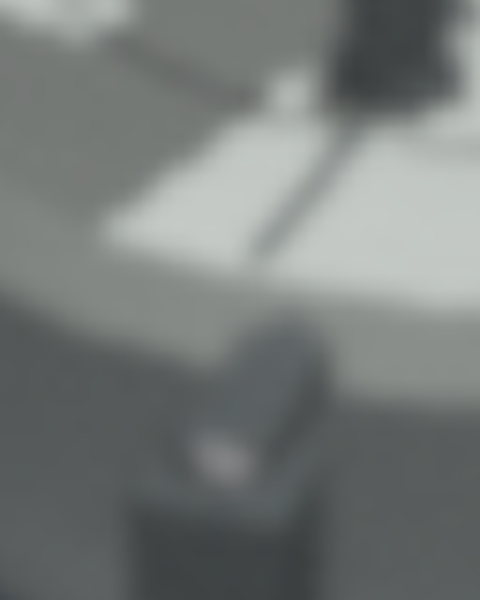

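Call:
step_arm(
  increments=[
    {"slide": [0, 0.0015, 0], "roll": -0.02},
    {"slide": [0, 0.003, 0], "roll": -0.04},
    {"slide": [0, 0.0045, 0], "roll": -0.055},
    {"slide": [0.0002, 0.0056, 0], "roll": -0.07},
    {"slide": [0.0002, 0.0056, 0], "roll": -0.07},
  ],
)

```text
t: 26.32
eef_pos: [604.8, 117.6, 66.2]
tcp_rot: [-3.14, 0.001, -2.461]
ft_force: [-4.6, -3.3, 17.3]
opening: 0.005
grip_force: 8.5
```

```bash
python3 fine.py pics/f2.png; python3 - <<'E'
import cv2
a=cv2.imread("pics/f2.png")[210:440,160:360];cv2.imwrite("pics/f2c.png",cv2.resize(a,(520,598)))
E
```

```text
26.375 -0.5
66 68 -25.0 -23.32 120.0 194.0
66 74 -25.0 -23.06 119.0 195.0
66 80 -25.0 -22.62 119.0 197.0
66 86 -24.5 -22.32 120.0 196.0
66 91 -24.0 -21.91 123.0 188.0
91 50 8.5 10.12 73.0 96.0
84 50 -1.5 -1.0 68.0 120.0
76 50 -1.5 0.19 68.0 121.0
64 101 0.25 0.03 105.0 135.0
64 104 0.0 0.33 99.0 134.0
64 108 2.25 1.03 90.0 121.0
```

View pics/f2c.png

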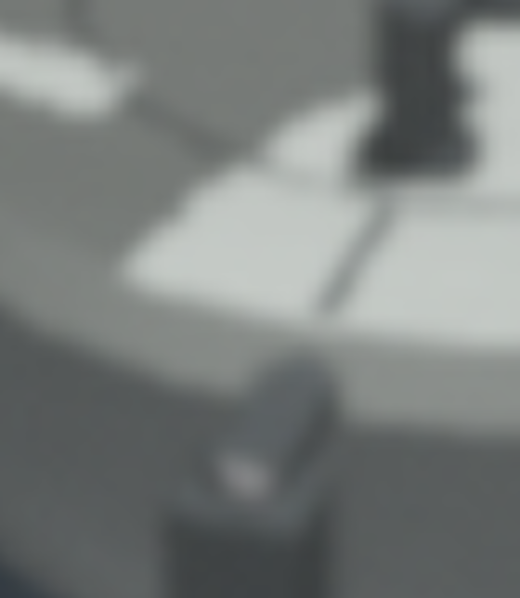

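The picture shows the scribe line ending at (325,308), aimed at the blade apex at about (300,355). Computing its bearing with sub-pixel dark-line detection.

```bash
cat > line.py <<'E'
from h import *
L=[]
for _ in range(2):
    c=imaging.read_camera("scene");g=c["color"].mean(-1).astype(np.float32)
    an=np.arange(-7,7,.1);out=[]
    for R in range(68,92,3):
        q=np.array([proj(c,(CT[0]+R*np.cos(x),CT[1]+R*np.sin(x),66)) for x in np.radians(an+PA)]).astype(np.float32)
        v=cv2.remap(g,q[None,:,0],q[None,:,1],1)[0];d=np.median(v)-v;k=d>.4*d.max();out.append(round((d*an)[k].sum()/d[k].sum(),2))
    print(out)
for R,z in((98,64),(103,64),(110,64)):
    an=np.arange(-12,12,.1);q=np.array([proj(c,(CT[0]+R*np.cos(x),CT[1]+R*np.sin(x),z)) for x in np.radians(an+PA)]).astype(np.float32)
    v=cv2.remap(g,q[None,:,0],q[None,:,1],1)[0];print(R,v[::10].round().tolist())
s=state();print(s["t"],s["eef_pos"],s["ft_force"])
E
python3 line.py
```

```text
[np.float64(-0.18), np.float64(-0.2), np.float64(-0.3), np.float64(-0.4), np.float64(-0.35), np.float64(-0.22), np.float64(-0.16), np.float64(-0.08)]
[np.float64(-0.26), np.float64(-0.25), np.float64(-0.33), np.float64(-0.37), np.float64(-0.35), np.float64(-0.26), np.float64(-0.16), np.float64(-0.08)]
98 [135.0, 135.0, 135.0, 136.0, 136.0, 136.0, 137.0, 137.0, 135.0, 132.0, 126.0, 121.0, 120.0, 124.0, 130.0, 136.0, 139.0, 140.0, 140.0, 140.0, 140.0, 140.0, 141.0, 141.0]
103 [132.0, 132.0, 133.0, 134.0, 135.0, 135.0, 135.0, 135.0, 131.0, 121.0, 110.0, 103.0, 101.0, 101.0, 105.0, 119.0, 133.0, 138.0, 139.0, 139.0, 140.0, 139.0, 139.0, 139.0]
110 [100.0, 101.0, 103.0, 105.0, 109.0, 110.0, 110.0, 110.0, 110.0, 106.0, 101.0, 97.0, 96.0, 95.0, 91.0, 87.0, 102.0, 117.0, 120.0, 121.0, 122.0, 123.0, 123.0, 123.0]
26.475 [604.78181867 117.54065183  66.23513529] [-3.66897977 -3.43444718 16.32800578]
```

```bash
python3 -c "
from h import *
print(env.job_done())"
```

```text
the job is handed in; nothing more can be done
None
```

The job is handed in: I flicked the disc counter-clockwise, let it run untouched past the pointer three times, then braked it on the rim and, with the fingertip still pressed, turned it the last 4°. The stud is now within about 0.3° of the pointer by the camera, held with about 16 N at t ≈ 26.5 s.

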